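# Clear the microscopy bench: bottles, slide mailers and dish to their places

### The arm

A 6-joint arm with a two-finger parallel gripper is mounted at the origin on the work surface. World frame = base frame: x ahead of the robot, y to its left, z up, the work surface at z = 0. Lengths are in mm, angles in rad, forces in N, time in s.
With the tool pointing down it reaches from about 300 to 775 mm from the base axis. Payload 14.6 kg.
Tool frame: the origin (TCP) lies on the centre line of the jaws, within the pads' length; the fingertips stand 8 mm ahead of it and the grasp point (between the pads) lies 11 mm behind it; z points along the fingers, y is the line along which they close (so a half turn about z gives the same grasp; the last joint's range is limited). The gripper opens to 94 mm and grips with 3 to 60 N. Pads are 16 mm wide; open, the fingers measure 119 mm over their backs; the gripper's body (75 mm by 177 mm) begins 78 mm behind the grasp point.
Start: joints at [-1.294, 0.3, 1.521, -0, 1.321, -0.067], TCP at [185.38, -517.807, 213.446] pointing down, gripper open.
Joint ranges: [-3.03, 3.03], [-0.79, 2.21], [0.23, 2.52], [-1.04, 4.18], [0, 3.07], [-2.55, 2.55]. Speed limits (rad/s): [2.22, 2.22, 2.57, 3.14, 3.14, 3.14].

### API

Orientations are given as [roll, pitch, yaw] about the fixed x, y, z axes, in that order (R = Rz(yaw) Ry(pitch) Rx(roll)).
In Python, from cell import manip gives the robot as it stands.
- The arm moves only by the tool jog_arm, never from a script. Its argument "rows" is one flat list of numbers, 7 for each row, row after row: the shift along the world's x, y, z in cm, then the turn, a rotation vector about the world's x, y, z in rad, then the closure, from 0 (fully open) to 1 (shut). In form: [dx, dy, dz, rx, ry, rz, fingers, dx, dy, dz, rx, ry, rz, fingers, ...]. A call has 1 to 20 rows; each row shifts and turns the commanded pose from where the row before left it; what a row does not reach is not made up. A row lasts 1/12 s, in which the tool goes at most 41.7 mm and 7.16 degrees, less where a joint would pass 70% of its speed; a pose out of reach is approached as far as the arm can. A call with a gripper value outside its range is refused whole. The fingers move at their own pace and stop on an object; "newtons" is the grip in N (left out, the last holds). Time passes only in rows, so rows that do not move let the fingers close. It gives the time, the measured TCP pose, the force, the opening and the grip force at its end, in the units of the state.
- manip.read_state(): the state, without advancing time (a new reading comes with each control period).
- manip.camera(name): name is "scene" or "top" or "wrist"; returns (picture, depth): 384x512x3 uint8, blue, green, red; 384x512 float32, mm along the optical axis (not along the pixel's ray), 0 where there is no reading.
- manip.camera_model(name): a dict with "K" (3x3 intrinsics, pixels), "k1" (the pictures are not rectified: a ray, as slopes to the right and down, at radius r is drawn at 1 + k1 r^2 times it, then the intrinsics apply), "R" (3x3) and "t" (3): a world point X has camera coordinates R X + t. Camera axes: x right, y down, z forward; pixel columns grow to the right and rows downward; lengths in mm; the calibration is good to about 2 mm. A picture is of the moment at which its call begins: read the wrist's pose just before it. camera_model takes no time and is no camera call; for the wrist camera it gives the pose at the moment of the call.
- manip.sign_off(): hands the job in; it is judged then, once.
The state is a dict: "clock": time; "joints": joint angles; "qd": joint speeds; "effort": joint torques, N m; "eef_pos": TCP position; "eef_rot": TCP orientation; "wrist_force": force on the tool from outside, world axes, zero at the start; "moment": the same for the moment, N m; "finger_gap": finger opening in mm; "finger_force": force on a finger pad.
Only numpy, scipy, OpenCV 4.12 (cv2) and the standard library are available. Lean on these libraries where they do the work, as an engineer would, in place of code of your own. Each camera call takes 0.05 s, during which the arm holds its last target. There are 200 camera calls.

### The job

The microscopy session is over, so put the five loose things away where they belong: stand the two dropper bottles upright in the bottle rack, each down in a cell of its own; lay the two slide mailers flat in the slide tray, one lengthwise in each bay; and set the Petri dish flat, lid up, on the floor of the steel pan. Set things down rather than drop them, never tip a bottle over, and leave the tip box and the timer where they are.

Things in the scene. Friction and masses are not known exactly. Their poses are not given: they have to be found in the camera images.
- bottle_a: 30 ml amber glass dropper bottle standing upright: round body 34 mm in diameter up to 52 mm, shoulder to 60 mm, black screw collar 23 mm in diameter from 60 to 73 mm, rubber teat 13 mm in diameter up to 86 mm; about 60 g. Origin: centre of its underside, z up along the bottle. Identical to the other bottle.
- bottle_b: 30 ml amber glass dropper bottle standing upright: round body 34 mm in diameter up to 52 mm, shoulder to 60 mm, black screw collar 23 mm in diameter from 60 to 73 mm, rubber teat 13 mm in diameter up to 86 mm; about 60 g. Origin: centre of its underside, z up along the bottle. Identical to the other bottle.
- mailer_a: Closed ivory plastic slide mailer (flat box for microscope slides) lying flat on the bench: 86 mm long (its x), 30 mm wide (its y), 16 mm thick (its z, up); about 30 g; a grey snap tab at its +x end. Origin: centre of its underside. Identical to the other mailer.
- mailer_b: Closed ivory plastic slide mailer (flat box for microscope slides) lying flat on the bench: 86 mm long (its x), 30 mm wide (its y), 16 mm thick (its z, up); about 30 g; a grey snap tab at its +x end. Origin: centre of its underside. Identical to the other mailer.
- dish: Small closed Petri dish with clear lid and tan agar, 58 mm in diameter, 15 mm high overall, rigid as one piece, lying flat, lid up; about 30 g. Origin: centre of its underside, z up.
- bottle_rack: White plastic bottle rack, fixed: 56 mm (its x) by 162 mm (its y), 28 mm high. One row of three open square cells along its y, each 50 by 50 mm inside, centred at y = -53, 0 and +53 mm, x = 0; dividers 3 mm thick, as high as the outer walls; cell floor 4 mm above the bench. Origin: centre of its underside, z up; turned up to 0.2 rad.
- slide_tray: Flat slide tray, dark floor, aluminium ribs, fixed: 112 mm (its x) by 121 mm (its y), floor 3 mm above the bench. Two bays side by side, each 106 mm long (x) by 56 mm wide (y) inside, centred at x = 0, y = -29.5 and +29.5 mm; ribs along both sides and between the bays 3 mm thick, up to 8 mm above the bench; end walls up to 11 mm. Origin: centre of its underside, z up; turned up to 0.2 rad.
- discard_pan: Plain rectangular stainless steel pan without dividers, fixed: 120 mm (its x) by 170 mm (its y), 35 mm high with a rolled rim to 37.5 mm, walls 2 mm thick, inside floor 116 by 166 mm, 2 mm above the bench. Origin: centre of its underside, z up; turned up to 0.2 rad.
- tip_box: Bystander: closed pipette-tip box, white with clear lid over yellow tips, 84 by 124 by 66 mm (x, y, z), loose, 250 g, just beyond the work. Origin: centre of its underside. Not to be moved.
- timer: Bystander: flat grey bench timer with display and three keys, 66 by 66 by 18 mm, loose, 120 g, just beyond the work. Origin: centre of its underside. Not to be moved.
There are look-alikes about, which are no part of the job. Leave any brown, orange or purple look-alike of the mailer_b alone.

How it is judged:
By the outcome, as a careful person would: the job done as asked, in the order asked, and still so for the second after the job is handed in, with the robot touching nothing.
It also fails if it takes over 138 s, if anything falls off the work surface, if the arm or the gripper's body presses on something with over 40 N, if the wrist force passes 120 N, or if a joint passes its speed limit or range.

## Working session

There is one attempt and no reset: what is moved stays moved. The work goes in short steps, Python scripts to look and compute and a tool call to move; the robot and the scene stay as the last step left them, time stands still between calls to the robot, and variables do not carry over. Pictures are saved under pics/ and viewed, at most 14 in all, crops included, and the job is handed in when it is done.

Besides the shell and the picture viewer there is one more tool, called after "Call:" as a command line: name --argument value ..., lists and objects as JSON in quotes. jog_arm: Moves the arm, as the interface text tells. Its arguments: {"type":"object","properties":{"rows":{"type":"array"},"newtons":{"type":"number"}},"required":["rows"]}

```bash
ls; mkdir -p pics
python3 - <<'E'
from cell import manip
import cv2,numpy as np
print(manip.read_state())
for n in("top","scene"):
    p,d=manip.camera(n); cv2.imwrite(f"pics/{n}0.png",p); np.savez(f"{n}0.npz",p=p,d=d)
    print(n,manip.camera_model(n))
E
```

```text
pics
{'clock': 0.0, 'joints': array([-1.29362050e+00,  3.00466629e-01,  1.52159520e+00,  3.52624341e-05,
        1.32072157e+00, -6.66058428e-02]), 'qd': array([ 1.65250809e-03, -1.55123143e-03,  1.13337822e-03, -3.97251978e-05,
        2.54785526e-03,  1.62340090e-04]), 'effort': array([-8.24184899e-04, -5.31809700e+01, -3.52742529e+01,  7.08520389e-02,
        2.44246615e-02, -1.02169881e-04]), 'eef_pos': array([ 185.3075044 , -517.56155434,  212.88281386]), 'eef_rot': array([-3.14040682e+00, -1.13331467e-04,  3.43772851e-01]), 'wrist_force': array([-0.47299675, -0.48006048,  0.07378587]), 'moment': array([0.05428303, 0.00998821, 0.03629252]), 'finger_force': 0.0, 'finger_gap': 93.75102396211958}
top {'K': array([[413.51040685,   0.        , 259.57089261],
       [  0.        , 413.51040685, 185.25486435],
       [  0.        ,   0.        ,   1.        ]]), 'k1': -0.014821165984004047, 'R': array([[-0.01082863, -0.99986865, -0.01205944],
       [-0.99894415,  0.01135552, -0.04451565],
       [ 0.04464675,  0.01156466, -0.9989359 ]]), 't': array([ -58.9356641 ,  493.46289474, 1290.44728912])}
scene {'K': array([[451.72436959,   0.        , 256.44430762],
       [  0.        , 451.72436959, 193.99182818],
       [  0.        ,   0.        ,   1.        ]]), 'k1': -0.009629277576285004, 'R': array([[-0.63669183,  0.77110974, -0.00364506],
       [ 0.64288835,  0.52819955, -0.55470695],
       [-0.42581461, -0.35552075, -0.83203781]]), 't': array([ 390.85490644, -280.08400471, 1462.06365988])}
```

Run:
```python
import cv2
for n in("top","scene"):
    cv2.imwrite(f"pics/{n}0b.png",cv2.resize(cv2.imread(f"pics/{n}0.png"),(800,600),interpolation=cv2.INTER_CUBIC))
```

```text
(no output)
```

View pics/top0b.png

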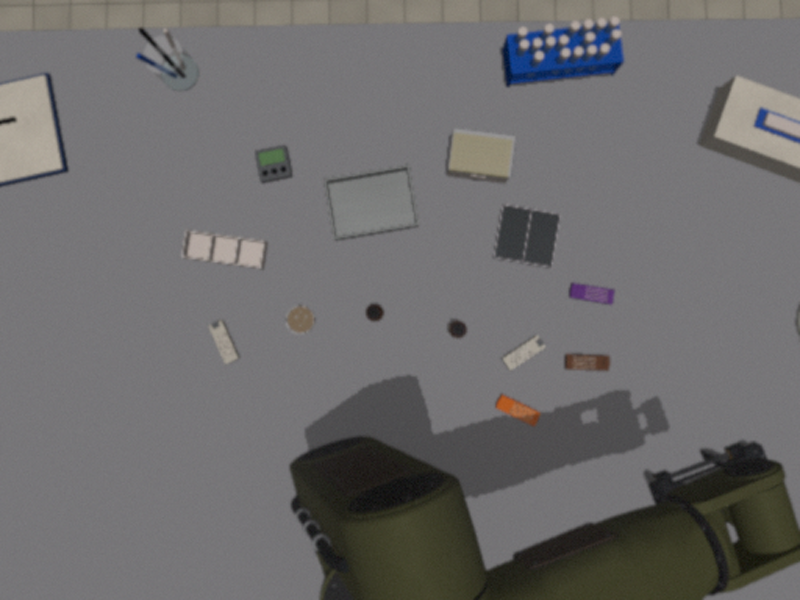

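View pics/scene0b.png

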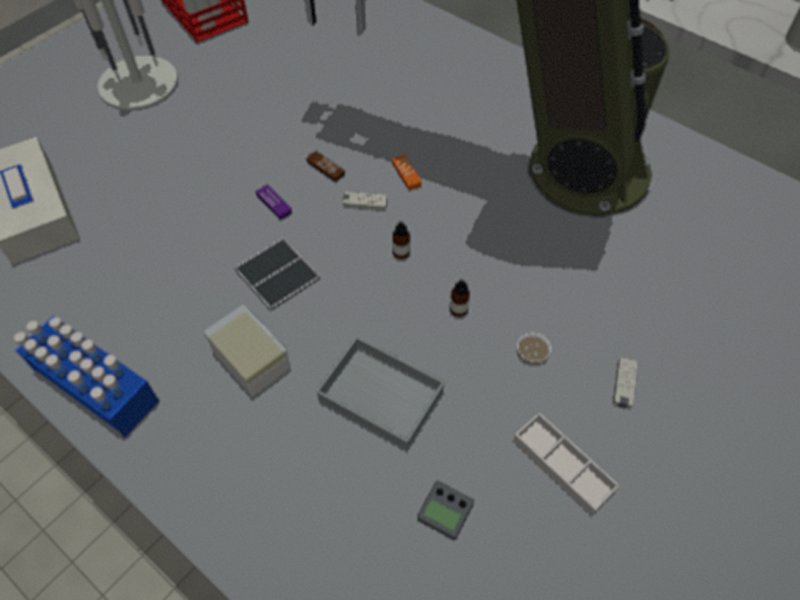

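Top view (800x600 px):
- Bottles at (374,312) and (457,328), dish at (300,319).
- Rack at (225,249), tray at (527,236), pan at (372,203), timer at (274,163), tip box at (481,155).
- Mailer candidates: ivory (223,342), ivory (523,352), purple (592,293), brown (587,362) and orange (517,410). The two ivory ones with grey tabs fit the description. The coloured ones are look-alikes.

Next I'll measure, and save one enlarged crop to confirm.

```bash
cat > h.py <<'E'
import cv2,numpy as np
from cell import manip
def cast(m,uv,z):
    uv=np.asarray(uv,float).reshape(-1,2); K=m["K"]
    d=np.c_[(uv[:,0]-K[0,2])/K[0,0],(uv[:,1]-K[1,2])/K[1,1]]; s=d.copy()
    for _ in range(5): s=d/(1+m["k1"]*(s**2).sum(1,keepdims=True))
    r=np.c_[s,np.ones(len(s))]@m["R"]; c=-m["R"].T@m["t"]
    return c+r*((np.asarray(z)-c[2])/r[:,2])[:,None]
def proj(m,X):
    c=np.atleast_2d(X)@m["R"].T+m["t"]; s=c[:,:2]/c[:,2:]
    s=s*(1+m["k1"]*(s**2).sum(1,keepdims=True)); return s*np.diag(m["K"])[:2]+m["K"][:2,2]
def blob(mask,seed,r):
    """largest contour near seed (px)"""
    mm=np.zeros(mask.shape,np.uint8); x,y=map(int,seed); sl=np.s_[max(0,y-r):y+r,max(0,x-r):x+r]; mm[sl]=mask[sl]
    cs,_=cv2.findContours(mm,cv2.RETR_EXTERNAL,cv2.CHAIN_APPROX_NONE); return max(cs,key=cv2.contourArea) if cs else None
def rect(m,c,z):
    """min-area rectangle in world mm at height z: centre, long side, short side, yaw of long side"""
    P=cast(m,c.reshape(-1,2),z)[:,:2].astype(np.float32); b=cv2.boxPoints(cv2.minAreaRect(P)); e=[b[1]-b[0],b[2]-b[1]]
    e.sort(key=lambda v:-np.hypot(*v)); a=np.arctan2(e[0][1],e[0][0]); a=(a+np.pi/2)%np.pi-np.pi/2
    return b.mean(0).round(1),np.hypot(*e[0]).round(1),np.hypot(*e[1]).round(1),a.round(3)
E
python3 - <<'E'
from h import *
f=np.load("top0.npz");p=f["p"];d=f["d"];m=manip.camera_model("top")
bg=cv2.medianBlur(p,71).astype(int)
mask=(np.abs(p.astype(int)-bg).max(2)>22).astype(np.uint8)*255
for n,s,r,z in [("mailer1",(223,342),22,16),("mailer2",(523,352),20,16),("dish",(300,319),18,15),("bot1",(374,312),16,65),("bot2",(457,328),16,65),("rack",(225,249),34,28),("tray",(527,236),34,8),("pan",(372,203),40,37),("timer",(274,163),20,18),("tip",(481,155),30,66)]:
    c=blob(mask,np.array(s)*.64,r); print(n,rect(m,c,z),cv2.contourArea(c))
c=p[190:270,110:400]; cv2.imwrite("pics/crop1.png",cv2.resize(c,(800,220),interpolation=cv2.INTER_CUBIC))
s=cv2.imread("pics/scene0.png")[85:275,140:430]; cv2.imwrite("pics/crop2.png",cv2.resize(s,None,fx=2.7,fy=2.7,interpolation=cv2.INTER_CUBIC))
E
```

```text
mailer1 (array([391.3, 301.6], dtype=float32), np.float32(80.2), np.float32(32.9), np.float32(0.407)) 183.5
mailer2 (array([ 364.3, -298.7], dtype=float32), np.float32(82.3), np.float32(27.5), np.float32(-0.997)) 187.0
dish (array([435.8, 147.9], dtype=float32), np.float32(48.6), np.float32(48.0), np.float32(-0.993)) 173.5
bot1 (array([448.1,  -4.1], dtype=float32), np.float32(33.2), np.float32(33.1), np.float32(1.56)) 100.0
bot2 (array([ 414.8, -161.7], dtype=float32), np.float32(36.0), np.float32(36.0), np.float32(1.557)) 111.5
rack (array([577., 296.], dtype=float32), np.float32(163.6), np.float32(54.1), np.float32(1.424)) 703.0
tray (array([ 598.6, -308.1], dtype=float32), np.float32(119.4), np.float32(110.5), np.float32(1.389)) 1177.5
pan (array([718.9,  14.2], dtype=float32), np.float32(167.3), np.float32(35.5), np.float32(-1.236)) 81.0
timer (array([751.2, 201.5], dtype=float32), np.float32(70.6), np.float32(68.4), np.float32(0.194)) 426.5
tip (array([ 748.5, -209.1], dtype=float32), np.float32(125.4), np.float32(94.6), np.float32(1.429)) 1089.0
```

View pics/crop2.png

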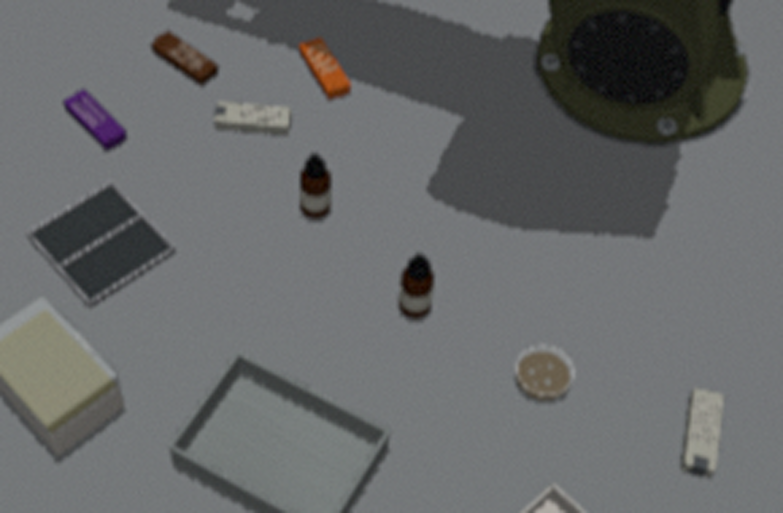

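The crop confirms the ivory mailers with grey tabs at crop px (253,117) and (703,430), while brown, purple and orange are decoys. I'm moving over to bottle_b now, turning the tool to the rack's angle on the way.

Call:
jog_arm --rows '[1.2,2,0,0,0,0.06,0,1.2,2,0,0,0,0.06,0,1.2,2,0,0,0,0.06,0,1.2,2,0,0,0,0.06,0,1.2,2,0,0,0,0.06,0,1.2,2,0,0,0,0.06,0,1.2,2,0,0,0,0.06,0,1.2,2,0,0,0,0.06,0,1.2,2,0,0,0,0.06,0,1.2,2,0,0,0,0.06,0,1.2,2,0,0,0,0.06,0,1.2,2,0,0,0,0.06,0,1.2,2,0,0,0,0.06,0,1.2,2,0,0,0,0.06,0,1.2,2,0,0,0,0.06,0,1.2,2,0,0,0,0.06,0,1.2,2,0,0,0,0.06,0,1.2,1.6,0,0,0,0.06,0,0,0,0,0,0,0,0]'

```text
clock: 1.68
eef_pos: [402.5, -159.7, 213.3]
eef_rot: [-3.141, -0.001, 1.43]
wrist_force: [-0.1, -0.5, 0.0]
finger_gap: 94.0
finger_force: 0.0
```

Run:
```python
from h import *
s=manip.read_state(); m=manip.camera_model("wrist"); p,d=manip.camera("wrist")
np.savez("w1.npz",p=p,d=d,R=m["R"],t=m["t"],K=m["K"],k1=m["k1"])
cv2.imwrite("pics/w1.png",p); print(s["clock"],s["eef_pos"],s["eef_rot"]); print(m, -m["R"].T@m["t"])
b=proj(m,[[415,-162,0],[415,-162,86],[s["eef_pos"][0],s["eef_pos"][1],s["eef_pos"][2]-8]]);print(b)
# top again, arm elsewhere
p,d=manip.camera("top"); np.savez("top1.npz",p=p,d=d)
m=manip.camera_model("top"); K=np.array([(327,178),(408,167),(417,225),(337,239)])*.64
print("pan",rect(m,K,37))
```

```text
1.6833 [ 402.50279448 -159.6889872   213.28232364] [-3.14147229e+00 -5.00375183e-04  1.42972989e+00]
{'K': array([[321.73658825,   0.        , 255.82539343],
       [  0.        , 321.73658825, 188.20051542],
       [  0.        ,   0.        ,   1.        ]]), 'k1': -0.07246202007440437, 'R': array([[ 9.90025754e-01, -1.40883894e-01,  8.56917376e-04],
       [-1.35850022e-01, -9.53004432e-01,  2.70790183e-01],
       [-3.73333295e-02, -2.68205668e-01, -9.62638012e-01]]), 't': array([-420.92286914, -125.26456177,  364.93956455])} [413.33169653 -80.80007594 385.58580672]
[[266.27076034 165.89077833]
 [269.13954032 184.08465631]
 [256.2185217  234.0169397 ]]
pan (array([ 6.671e+02, -6.000e-01], dtype=float32), np.float32(162.7), np.float32(123.9), np.float32(-1.415))
```

View pics/w1.png

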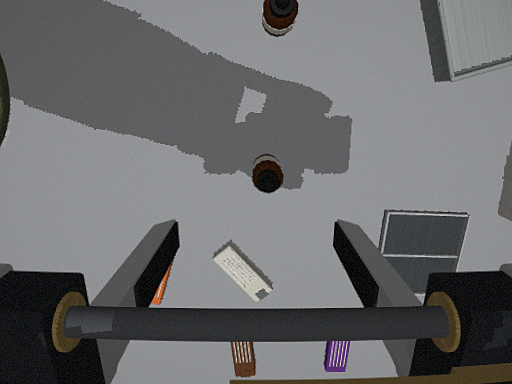

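Wrist view: bottle_b at (267,178), bottle_a at (281,15), mailer_b at (242,268), and the tray at (425,248). I'll refine with the wrist depth.

```bash
cat >> h.py <<'E'
def cloud(m,d):
    v,u=np.mgrid[:d.shape[0],:d.shape[1]]; uv=np.c_[u.ravel(),v.ravel()]; a=cast(m,uv,np.zeros(uv.shape[0])); c=-m["R"].T@m["t"]
    dz=(a-c)@m["R"][2]; X=c+(a-c)*(d.ravel()/dz)[:,None]; X[d.ravel()<=0]=np.nan; return X.reshape(*d.shape,3)
E
python3 - <<'E'
from h import *
f=np.load("w1.npz"); m={k:f[k] for k in("R","t","K","k1")}; X=cloud(m,f["d"])
g=X[60:120,380:]; 
print("bench z",np.nanmedian(X[80:150,20:100,2]))
def near(x,y,r,lo,hi):
    q=X[(np.hypot(X[...,0]-x,X[...,1]-y)<r)&(X[...,2]>lo)&(X[...,2]<hi)]
    return len(q),np.median(q,0).round(1),((q.min(0)+q.max(0))/2).round(1),np.ptp(q,0).round(1)
for n,x,y in(("b",415,-162),("a",448,-4)):
    for lo,hi in((62,78),(80,95)): print(n,lo,near(x,y,30,lo,hi))
k=(X[...,2]>8)&(X[...,2]<30)&(np.hypot(X[...,0]-364,X[...,1]+299)<60)
print("mailer",cv2.minAreaRect(X[k][:,:2].astype(np.float32)),k.sum())
c=cv2.findContours(((f["p"].min(2)>135)&k.astype(bool)).astype(np.uint8),0,1)[0]; c=max(c,key=cv2.contourArea); print(rect(m,c,16))
f=np.load("top1.npz"); X=cloud(manip.camera_model("top"),f["d"])
print("bench top",np.nanmedian(X[230:260,20:100,2]))
for n,x,y in(("b",415,-162),("a",448,-4)):
    print(n,near(x,y,30,62,95))
for n,x,y,R,lo,hi in(("rack",577,296,100,20,40),("pan",667,0,115,25,45),("timer",751,201,50,10,25),("tip",748,-209,90,55,75),("dish",436,148,40,8,25),("m1",391,301,55,9,25)):
    k=(X[...,2]>lo)&(X[...,2]<hi)&(np.hypot(X[...,0]-x,X[...,1]-y)<R); print(n,cv2.minAreaRect(X[k][:,:2].astype(np.float32)),k.sum())
E
```

```text
bench z 0.7801193790192542
b 62 (293, array([ 413.9, -158.8,   73.9]), array([ 414. , -163.2,   70. ]), array([22.3, 22.5, 15.8]))
b 80 (129, array([ 413.8, -162.2,   85.4]), array([ 413.9, -163.1,   84.5]), array([12. , 11.9,  8.6]))
a 62 (299, array([445.8,  -7.1,  73.9]), array([448.1,  -5.6,  70.2]), array([21.9, 14.5, 15.6]))
a 80 (75, array([447.8,  -4.7,  84.9]), array([448. ,  -4.2,  84.3]), array([11.3,  5.4,  8.2]))
mailer ((365.65863037109375, -296.2766418457031), (31.063669204711914, 87.68155670166016), 32.497074127197266) 1508
(array([ 365.8, -297.5], dtype=float32), np.float32(86.8), np.float32(29.2), np.float32(-1.006))
bench top 0.3806326358580918
  return _methods._mean(a, axis=axis, dtype=dtype,
  ret = um.true_divide(
Traceback (most recent call last):
ValueError: zero-size array to reduction operation minimum which has no identity
```

Call:
jog_arm --rows '[0.6,-0.2,-2,0,0,0,0,0.55,-0.15,-2,0,0,0,0,0,0,-2,0,0,0,0,0,0,-2,0,0,0,0,0,0,-2,0,0,0,0,0,0,-2,0,0,0,0,0,0,-2,0,0,0,0,0,0,-1.8,0,0,0,0,0,0,-1,0,0,0,0,0,0,-0.9,0,0,0,0,0,0,0,0,0,0,0.4,0,0,0,0,0,0,0.5,0,0,0,0,0,0,0.6,0,0,0,0,0,0,0.8,0,0,0,0,0,0,1,0,0,0,0,0,0,1,0,0,0,0,0,0,1]' --newtons 15

```text
clock: 3.2
eef_pos: [413.0, -165.4, 36.7]
eef_rot: [3.141, 0.0, 1.424]
wrist_force: [0.7, -0.1, -0.0]
finger_gap: 51.1
finger_force: 0.0
```

Run:
```python
from h import *
f=np.load("top0.npz"); X=cloud(manip.camera_model("top"),f["d"])
def near(x,y,r,lo,hi):
    q=X[(np.hypot(X[...,0]-x,X[...,1]-y)<r)&(X[...,2]>lo)&(X[...,2]<hi)]
    return len(q),np.median(q,0).round(1),((q.min(0)+q.max(0))/2).round(1),np.ptp(q,0).round(1)
for n,x,y in(("b",415,-162),("a",448,-4)):
    print(n,near(x,y,30,62,95))
for n,x,y,R,lo,hi in(("rack",577,296,100,20,40),("pan",667,0,115,25,45),("timer",751,201,50,10,25),("tip",748,-209,90,55,75),("dish",436,148,40,8,25),("m1",391,301,55,9,25)):
    k=(X[...,2]>lo)&(X[...,2]<hi)&(np.hypot(X[...,0]-x,X[...,1]-y)<R); print(n,cv2.minAreaRect(X[k][:,:2].astype(np.float32)),k.sum())
```

```text
b (46, array([ 412.1, -163.7,   74.2]), array([ 413.3, -164.3,   76. ]), array([21. , 18.5, 25.4]))
a (46, array([446.5,  -3.2,  74.7]), array([448.1,  -1.3,  75.6]), array([21.1, 21.8, 25.2]))
rack ((578.072998046875, 301.4778137207031), (164.11134338378906, 56.46192169189453), 81.51362609863281) 218
pan ((667.9482421875, 2.9282302856445312), (123.92452239990234, 172.58267211914062), 8.858932495117188) 312
timer ((752.6273193359375, 203.13668823242188), (67.14253997802734, 66.67264556884766), 9.915968894958496) 429
tip ((756.2611694335938, -215.33810424804688), (124.3978500366211, 86.0499496459961), 81.82145690917969) 1128
dish ((434.5531921386719, 150.0364227294922), (54.47557830810547, 53.44688415527344), 89.39754486083984) 269
m1 ((391.9821472167969, 304.45245361328125), (86.24279022216797, 32.00849914550781), 24.18341064453125) 275
```

Call:
jog_arm --rows '[0.1,0.2,0,0,0,0,0.6,0,0,0,0,0,0,1,0,0,0,0,0,0,1,0,0,0,0,0,0,1,0,0,0,0,0,0,1,0,0,0,0,0,0,1,0,0,0,0,0,0,1,0,0,0,0,0,0,1]'

```text
clock: 3.87
eef_pos: [413.9, -163.3, 36.5]
eef_rot: [3.142, -0.0, 1.424]
wrist_force: [0.1, 1.2, 1.8]
finger_gap: 33.5
finger_force: 15.0
```

Call:
jog_arm --rows '[0,0,1.5,0,0,0,1,0,0,3,0,0,0,1,0,0,4,0,0,0,1,0,0,4,0,0,0,1,1,2,2,0,0,0,1,1,2.1,0,0,0,0,1,1,2.1,0,0,0,0,1,1,2.1,0,0,0,0,1,1,2.1,0,0,0,0,1,1,2.1,0,0,0,0,1,1,2.1,0,0,0,0,1,1,2.1,0,0,0,0,1,1,2.1,0,0,0,0,1,1,2.1,0,0,0,0,1,1,2.1,0,0,0,0,1,1,2.1,0,0,0,0,1,1,2.1,0,0,0,0,1,1,2.1,0,0,0,0,1,1,2,0,0,0,0,1,1,1.5,0,0,0,0,1]'

```text
clock: 5.53
eef_pos: [574.0, 166.2, 181.0]
eef_rot: [-3.141, 0.0, 1.424]
wrist_force: [-1.4, -0.2, -0.5]
finger_gap: 33.6
finger_force: 15.0
```

```bash
cat >> h.py <<'E'
def wrist(tag):
    s=manip.read_state(); m=manip.camera_model("wrist"); p,d=manip.camera("wrist")
    np.savez(tag+".npz",p=p,d=d,R=m["R"],t=m["t"],K=m["K"],k1=m["k1"]); cv2.imwrite(f"pics/{tag}.png",p)
    print(s["clock"],s["eef_pos"].round(1),s["eef_rot"].round(3),s["finger_gap"].round(1)); return m,p,cloud(m,d)
def box(X,x,y,R,lo,hi):
    k=(X[...,2]>lo)&(X[...,2]<hi)&(np.hypot(X[...,0]-x,X[...,1]-y)<R); q=X[k]
    (cx,cy),(a,b),t=cv2.minAreaRect(q[:,:2].astype(np.float32)); t=np.deg2rad(t)
    if a<b: a,b,t=b,a,t+np.pi/2
    print("centre %.1f %.1f size %.1f %.1f yaw %.3f n %d"%(cx,cy,a,b,(t+np.pi/2)%np.pi-np.pi/2,len(q)))
E
python3 - <<'E'
from h import *
m,p,X=wrist("w2"); box(X,578,299,100,22,40); box(X,434,150,40,8,25); box(X,391,303,55,9,25)
E
```

```text
Traceback (most recent call last):
  File "h.py", line 27, in wrist
    print(s["clock"],s["eef_pos"].round(1),s["eef_rot"].round(3),s["finger_gap"].round(1)); return m,p,cloud(m,d)
                                                                 ^^^^^^^^^^^^^^^^^^^^^
AttributeError: 'float' object has no attribute 'round'
```

View pics/w2.png

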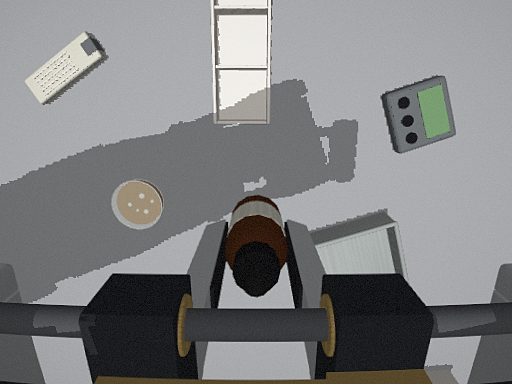

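Wrist view: the bottle is held upright at (257,245), the rack's near end is at (243,122), the dish at (137,204), mailer_a at (66,70), and the timer at (418,115).

```bash
sed -i 's/s\["finger_gap"\].round(1)/round(s["finger_gap"],1)/' h.py
python3 - <<'E'
from h import *
f=np.load("w2.npz"); m={k:f[k] for k in("R","t","K","k1")}; X=cloud(m,f["d"])
box(X,578,299,100,22,40); box(X,434,150,40,8,25); box(X,391,303,55,9,25)
a=1.424; ex=np.array([np.sin(a),-np.cos(a)]); ey=np.array([np.cos(a),np.sin(a)])
k=(X[...,2]>22)&(X[...,2]<40)&(np.hypot(X[...,0]-578,X[...,1]-299)<100); q=X[k][:,:2]
for t in (-.06,-.03,0,.03,.06):
    b=a+t; ex=np.array([np.sin(b),-np.cos(b)]); u=q@ex; print(t,np.ptp(np.percentile(u,[1,99])).round(2))
ex=np.array([np.sin(a),-np.cos(a)]);u=q@ex;v=q@ey
c=ex*(np.percentile(u,1)+np.percentile(u,99))/2+ey*(v.min()+81); print("centre",c,"cells",c-53*ey,c+53*ey, np.percentile(u,[1,99]),v.min(),v.max())
E
```

```text
centre 576.0 279.2 size 113.6 55.8 yaw 1.430 n 1537
centre 436.2 151.2 size 58.1 56.9 yaw 0.562 n 2046
centre 394.4 305.7 size 87.5 31.4 yaw 0.425 n 2607
-0.06 59.69
-0.03 57.07
0 55.41
0.03 57.17
0.06 59.62
centre [579.61679765 303.25288788] cells [571.86450506 250.82291592] [587.36909025 355.68285983] [501.32174409 556.73060799] 303.77168709318397 417.14174161102693
```

Call:
jog_arm --rows '[0.1,1.5,0,0,0,0,1,0.1,1.9,0,0,0,0,1,0.1,1.9,0,0,0,0,1,0.1,1.9,0,0,0,0,1,0.1,1.9,0,0,0,0,1,0.1,1.9,0,0,0,0,1,0.1,1.9,0,0,0,0,1,0.1,1.9,0,0,0,0,1,0.1,1.9,0,0,0,0,1,0.1,1.5,-1,0,0,0,1,0,0.5,-2,0,0,0,1,0,0,-2,0,0,0,1,0,0,-1.5,0,0,0,1,0,0,0,0,0,0,1,0,0,0,0,0,0,1]'

```text
clock: 6.83
eef_pos: [583.5, 351.6, 116.1]
eef_rot: [-3.14, 0.001, 1.424]
wrist_force: [0.1, -0.4, -0.4]
finger_gap: 33.5
finger_force: 15.0
```

Call:
jog_arm --rows '[0.35,0.35,0,0,0,0,1,0,0,-1.5,0,0,0,1,0,0,-1.5,0,0,0,1,0,0,-1.5,0,0,0,1,0,0,-1,0,0,0,1,0,0,-0.8,0,0,0,1,0,0,-0.5,0,0,0,1,0,0,-0.4,0,0,0,1,0,0,0,0,0,0,1,0,0,0,0,0,0,1]'

```text
clock: 7.67
eef_pos: [587.6, 355.3, 45.0]
eef_rot: [3.141, -0.0, 1.424]
wrist_force: [0.2, 0.3, -0.6]
finger_gap: 33.2
finger_force: 15.0
```

Call:
jog_arm --rows '[0,0,-0.1,0,0,0,1,0,0,-0.1,0,0,0,1,0,0,-0.1,0,0,0,1,0,0,-0.1,0,0,0,1,0,0,-0.05,0,0,0,1,0,0,0,0,0,0,1,0,0,0,0,0,0,1]'

```text
clock: 8.25
eef_pos: [587.5, 355.3, 40.5]
eef_rot: [3.141, -0.0, 1.424]
wrist_force: [-1.7, -0.4, 5.0]
finger_gap: 33.5
finger_force: 15.0
```

Call:
jog_arm --rows '[0,0,0,0,0,0,0.8,0,0,0,0,0,0,0.5,0,0,0,0,0,0,0.4,0,0,0,0,0,0,0.3,0,0,0,0,0,0,0.3,0,0,1,0,0,0,0.3,0,0,2,0,0,0,0.3,0,0,3,0,0,0,0.3,0,0,3,0,0,0,0.3,0,0,3,0,0,0,0.3,0,0,2,0,0,0,0]'

```text
clock: 9.17
eef_pos: [587.8, 355.4, 184.2]
eef_rot: [3.139, -0.002, 1.424]
wrist_force: [0.4, -0.2, -0.3]
finger_gap: 69.7
finger_force: 0.0
```

Call:
jog_arm --rows '[-0.7,-2,0,0,0,0,0,-0.7,-2,0,0,0,0,0,-0.7,-2,0,0,0,0,0,-0.7,-2,0,0,0,0,0,-0.7,-2,0,0,0,0,0,-0.7,-2,0,0,0,0,0,-0.7,-2,0,0,0,0,0,-0.7,-2,0,0,0,0,0,-0.7,-2,0,0,0,0,0,-0.7,-2,0,0,0,0,0,-0.7,-2,0,0,0,0,0,-0.7,-2,0,0,0,0,0,-0.7,-2,0,0,0,0,0,-0.7,-2,0,0,0,0,0,-0.7,-2,0,0,0,0,0,-0.7,-2,0,0,0,0,0,-0.7,-2,0,0,0,0,0,-0.7,-2,0,0,0,0,0,-0.7,-2,0,0,0,0,0,0,0,0,0,0,0,0]'

```text
clock: 10.83
eef_pos: [453.7, -27.1, 180.8]
eef_rot: [3.141, 0.0, 1.422]
wrist_force: [0.5, 0.6, 0.5]
finger_gap: 93.6
finger_force: 0.0
```

Run:
```python
from h import *
m,p,X=wrist("w3"); 
k=(np.hypot(X[...,0]-448,X[...,1]+4)<30)&(X[...,2]>80)&(X[...,2]<95);q=X[k]
print(len(q),(q.min(0)+q.max(0))/2,np.ptp(q,axis=0)); box(X,448,-4,30,62,78); box(X,436,150,40,8,25)
```

```text
10.8333 [453.7 -27.1 180.8] [3.141 0.    1.422] 93.6
168 [448.20618451  -0.67610278  84.22734549] [12.10153268 12.39447327  8.38585191]
centre 447.9 -0.8 size 22.5 21.2 yaw 1.418 n 366
centre 434.6 135.9 size 57.5 28.2 yaw -0.155 n 1502
```

Call:
jog_arm --rows '[-0.3,1.3,-1,0,0,0,0,-0.25,1.3,-2,0,0,0,0,0,0,-2,0,0,0,0,0,0,-2,0,0,0,0,0,0,-2,0,0,0,0,0,0,-2,0,0,0,0,0,0,-1.5,0,0,0,0,0,0,-1,0,0,0,0,0,0,-0.9,0,0,0,0,0,0,0,0,0,0,0.4,0,0,0,0,0,0,0.5]'

```text
clock: 11.8
eef_pos: [449.1, 1.4, 36.3]
eef_rot: [3.142, -0.0, 1.424]
wrist_force: [0.1, 0.5, -0.4]
finger_gap: 83.7
finger_force: 0.0
```

Close, then lift.

Call:
jog_arm --rows '[-0.1,-0.2,0,0,0,0,0.5,0,0,0,0,0,0,0.6,0,0,0,0,0,0,0.8,0,0,0,0,0,0,1,0,0,0,0,0,0,1,0,0,0,0,0,0,1,0,0,0,0,0,0,1,0,0,0,0,0,0,1,0,0,0,0,0,0,1,0,0,0,0,0,0,1,0,0,0,0,0,0,1,0,0,0,0,0,0,1]'

```text
clock: 12.8
eef_pos: [447.9, -0.8, 36.0]
eef_rot: [3.142, -0.0, 1.424]
wrist_force: [-0.3, -0.1, 1.1]
finger_gap: 32.9
finger_force: 15.0
```

Call:
jog_arm --rows '[0,0,1.5,0,0,0,1,0,0,3,0,0,0,1,0,0,3,0,0,0,1,0.5,1,3,0,0,0,1,1,2,0.5,0,0,0,1,1,2,0,0,0,0,1,1,2,0,0,0,0,1,1,2,0,0,0,0,1,1,2,0,0,0,0,1,1,2,0,0,0,0,1,1,2,0,0,0,0,1,1,2,0,0,0,0,1,1,2,0,0,0,0,1,1,2,0,0,0,0,1,1,2,0,0,0,0,1,0.85,2,0,0,0,0,1,0,0.1,0,0,0,0,1,0,0,0,0,0,0,1]'

```text
clock: 14.3
eef_pos: [571.1, 250.8, 145.2]
eef_rot: [-3.141, 0.001, 1.425]
wrist_force: [-0.7, -1.5, -0.6]
finger_gap: 33.1
finger_force: 15.0
```

Run:
```python
from h import *
m,p,X=wrist("w4"); s=manip.read_state()
box(X,587,356,30,62,100); box(X,578,320,110,22,34)
```

```text
14.3 [571.1 250.8 145.2] [-3.141e+00  1.000e-03  1.425e+00] 33.1
centre 586.8 353.8 size 26.6 25.7 yaw -0.331 n 1014
centre 579.2 302.4 size 161.3 56.4 yaw 1.418 n 2154
```

View pics/w4.png

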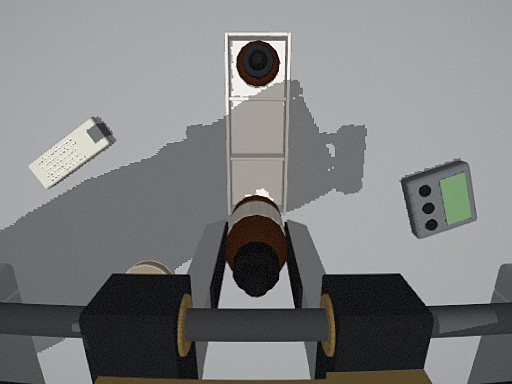

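bottle_b stands in the far cell at (258,62). I'm lowering bottle_a into the near cell.

Call:
jog_arm --rows '[0,0,-1.5,0,0,0,1,0,0,-2,0,0,0,1,0,0,-2,0,0,0,1,0,0,-1.5,0,0,0,1,0,0,-1,0,0,0,1,0,0,-1,0,0,0,1,0,0,-0.6,0,0,0,1,0,0,-0.4,0,0,0,1,0,0,-0.1,0,0,0,1,0,0,-0.1,0,0,0,1,0,0,-0.1,0,0,0,1,0,0,-0.1,0,0,0,1,0,0,-0.05,0,0,0,1,0,0,0,0,0,0,1]'

```text
clock: 15.52
eef_pos: [571.4, 250.2, 41.5]
eef_rot: [3.142, -0.0, 1.424]
wrist_force: [1.1, -0.6, -0.8]
finger_gap: 33.3
finger_force: 15.0
```

Call:
jog_arm --rows '[0,0,-0.05,0,0,0,1,0,0,-0.05,0,0,0,1,0,0,-0.05,0,0,0,1,0,0,0,0,0,0,1,0,0,0,0,0,0,1]'

```text
clock: 15.93
eef_pos: [571.5, 250.2, 40.1]
eef_rot: [3.141, -0.0, 1.424]
wrist_force: [0.8, 0.3, 0.3]
finger_gap: 33.6
finger_force: 15.0
```

Call:
jog_arm --rows '[0,0,-0.05,0,0,0,1,0,0,0,0,0,0,0.8,0,0,0,0,0,0,0.5,0,0,0,0,0,0,0.4,0,0,0,0,0,0,0.3,0,0,0,0,0,0,0.3,0,0,1,0,0,0,0.3,0,0,2,0,0,0,0.3,0,0,3,0,0,0,0.3,0,0,3,0,0,0,0.3,0,0,3,0,0,0,0.3,0,0,1,0,0,0,0.4]'

```text
clock: 16.93
eef_pos: [572.6, 250.7, 175.1]
eef_rot: [3.136, -0.003, 1.424]
wrist_force: [-0.2, -0.2, 0.4]
finger_gap: 62.0
finger_force: 0.0
```

Call:
jog_arm --rows '[-1.6,0.5,0,0,0,-0.1,0.4,-1.6,0.5,0,0,0,-0.1,0.4,-1.6,0.5,0,0,0,-0.1,0.4,-1.6,0.5,0,0,0,-0.1,0.4,-1.6,0.5,0,0,0,-0.1,0.4,-1.6,0.5,0,0,0,-0.1,0.4,-1.6,0.5,0,0,0,-0.1,0.4,-1.6,0.5,0,0,0,-0.1,0.4,-1.6,0.5,0,0,0,-0.1,0.4,-1.6,0.5,0,0,0,-0.1,0.4,-1.6,0.5,0,0,0,0,0.4,0,0,0,0,0,0,0.4,0,0,0,0,0,0,0.4]'

```text
clock: 18.02
eef_pos: [395.2, 305.4, 169.8]
eef_rot: [-3.142, -0.0, 0.425]
wrist_force: [0.0, -0.5, -0.6]
finger_gap: 56.5
finger_force: 0.0
```

Run:
```python
from h import *
m,p,X=wrist("w5"); box(X,393,305,60,9,25); f=proj(m,[[393,305,16]]);print(f)
p,d=manip.camera("top"); X=cloud(manip.camera_model("top"),d); box(X,571,250,27,62,100);box(X,587,355,27,62,100)
```

```text
18.0167 [395.2 305.4 169.8] [-3.142 -0.     0.425] 56.5
centre 393.8 306.1 size 85.9 29.8 yaw 0.414 n 2299
[[255.86180459 178.72084991]]
centre 569.8 248.2 size 23.0 21.0 yaw -0.571 n 57
centre 584.2 351.6 size 24.2 23.6 yaw 0.129 n 69
```

Call:
jog_arm --rows '[-0.1,0.05,-2,0,0,0,0.4,0,0,-2.5,0,0,0,0.4,0,0,-2.5,0,0,0,0.4,0,0,-2.5,0,0,0,0.4,0,0,-2,0,0,0,0.4,0,0,-1.5,0,0,0,0.4,0,0,-1,0,0,0,0.4,0,0,-0.8,0,0,0,0.4,0,0,-0.6,0,0,0,0.4,0,0,0,0,0,0,0.5,0,0,0,0,0,0,0.6,0,0,0,0,0,0,0.8,0,0,0,0,0,0,1,0,0,0,0,0,0,1,0,0,0,0,0,0,1,0,0,0,0,0,0,1,0,0,0,0,0,0,1]' --newtons 12

```text
clock: 19.53
eef_pos: [394.7, 305.9, 16.0]
eef_rot: [-3.141, -0.001, 0.424]
wrist_force: [-0.2, -0.9, 6.1]
finger_gap: 29.6
finger_force: 12.0
```

Call:
jog_arm --rows '[0,0,0.5,0,0,0,1,0,0,2,0,0,0,1,0,0,3,0,0,0,1,0,0,4,0,0,0,1,0.3,-1,3.5,0,0,-0.025,1,0.3,-2.3,0,0,0,-0.025,1,0.3,-2.3,0,0,0,-0.025,1,0.3,-2.3,0,0,0,-0.025,1,0.3,-2.3,0,0,0,-0.025,1,0.3,-2.3,0,0,0,-0.025,1,0.3,-2.3,0,0,0,-0.025,1,0.3,-2.3,0,0,0,-0.025,1,0.3,-2.3,0,0,0,-0.025,1,0.3,-2.3,0,0,0,-0.025,1,0.3,-2.3,0,0,0,-0.025,1,0.3,-2.3,0,0,0,-0.025,1,0.3,-2.3,0,0,0,-0.025,1,0.3,-2.3,0,0,0,-0.025,1,0.3,-2.3,0,0,0,-0.025,1,0.3,-2.3,0,0,0,-0.025,1]'

```text
clock: 21.2
eef_pos: [442.3, -50.4, 145.8]
eef_rot: [3.142, -0.0, 0.023]
wrist_force: [0.1, -0.3, 0.7]
finger_gap: 30.0
finger_force: 12.0
```

Call:
jog_arm --rows '[0.3,-2.3,0,0,0,-0.02,1,0.3,-2.3,0,0,0,-0.02,1,0.3,-2.3,0,0,0,-0.02,1,0.3,-2.3,0,0,0,-0.02,1,0.3,-2.3,0,0,0,-0.02,1,0.3,-2.3,0,0,0,-0.02,1,0.3,-2.3,0,0,0,-0.02,1,0.3,-2.3,0,0,0,-0.02,1,0.3,-2,0,0,0,-0.02,1,0.3,-1.5,0,0,0,-0.02,1,0,0,0,0,0,0,1,0,0,0,0,0,0,1]'

```text
clock: 22.2
eef_pos: [472.1, -268.4, 145.3]
eef_rot: [-3.141, 0.001, -0.177]
wrist_force: [-0.1, 0.4, 0.4]
finger_gap: 29.3
finger_force: 12.0
```

Run:
```python
from h import *
m,p,X=wrist("w6"); print(proj(m,[[603.9,-279.1,3],[593.3,-337.1,3]]))
k=(p.max(2)<75)&(np.abs(X[...,0]-598)<90)&(np.abs(X[...,1]+308)<90)&(np.abs(X[...,2]-3)<8)
cs=cv2.findContours(cv2.morphologyEx(k.astype(np.uint8),cv2.MORPH_OPEN,np.ones((3,3))),0,1)[0]
for c in sorted(cs,key=cv2.contourArea)[-3:]: print(cv2.contourArea(c),rect(m,c,3))
```

```text
22.2 [ 472.1 -268.4  145.3] [-3.141e+00  1.000e-03 -1.770e-01] 29.3
[[242.76365671  38.84078466]
 [307.37406984  39.35405484]]
4.0 (array([ 545.3, -356.6], dtype=float32), np.float32(2.0), np.float32(1.8), np.float32(1.405))
```

View pics/w6.png

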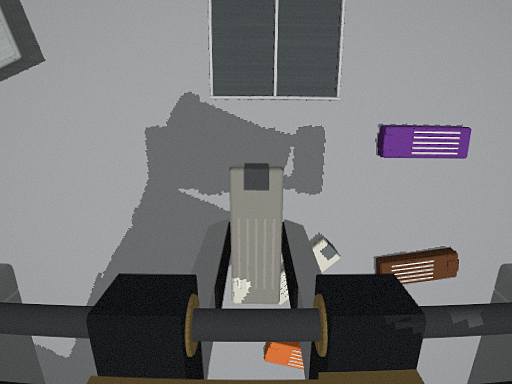

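Mailer_a is held straight at (257,235), with the tab ahead at (257,177). The tray's near corners are at (210,98) and (341,99), with the divider at (275,97).

Run:
```python
from h import *
f=np.load("w6.npz"); m={k:f[k] for k in("R","t","K","k1")}; X=cloud(m,f["d"])
c=cast(m,[(209.5,98.5),(341.5,100),(275,95),(274,5)],[11,11,8,8]); print(c.round(1))
v=c[1]-c[0]; print("width",np.hypot(*v[:2]),"yaw",np.arctan2(v[0],-v[1])*-1); 
w=c[3]-c[2]; print("div yaw",np.arctan2(w[1],w[0]))
for yaw in(-.18,):
    ex=np.array([np.cos(yaw),np.sin(yaw)]);ey=np.array([-ex[1],ex[0]]); o=(c[0]+c[1])[:2]/2+56*ex
    print("centre",o,"bays",o+29.5*ey,o-29.5*ey)
f=np.load("w1.npz"); m={k:f[k] for k in("R","t","K","k1")}
c=cast(m,[(386,210),(469,212)],[8,8]);print(c)
# held mailer: outline edges
m6=None
```

```text
[[ 557.1 -239.3   11. ]
 [ 534.5 -359.6   11. ]
 [ 549.5 -299.6    8. ]
 [ 626.1 -311.4    8. ]]
width 122.3150088211215 yaw 0.1856289688606607
div yaw -0.1534497498896711
centre [ 600.93274069 -309.47498786] bays [ 606.2141131  -280.45159892] [ 595.65136827 -338.4983768 ]
[[ 556.96392005 -237.37013344    8.        ]
 [ 666.72718304 -256.46011637    8.        ]]
```

Call:
jog_arm --rows '[1,-0.1,0,0,0,0,1,1.9,-0.2,0,0,0,0,1,1.9,-0.2,0,0,0,0,1,1.9,-0.2,0,0,0,0,1,1.9,-0.2,0,0,0,0,1,1.9,-0.2,0,0,0,0,1,1.9,-0.1,0,0,0,0,1,1,0,0,0,0,0,1,0,0,-2,0,0,0,1,0,0,-2.5,0,0,0,1,0,0,-2.5,0,0,0,1,0,0,-1.5,0,0,0,1,0,0,-1,0,0,0,1,0,0,0,0,0,0,1,0,0,0,0,0,0,1]'

```text
clock: 23.5
eef_pos: [606.6, -279.8, 51.1]
eef_rot: [3.142, -0.0, -0.175]
wrist_force: [0.6, 0.1, -0.1]
finger_gap: 29.8
finger_force: 12.0
```

Run:
```python
from h import *
m,p,X=wrist("w7")
```

```text
23.5 [ 606.6 -279.8   51.1] [ 3.142 -0.    -0.175] 29.8
```

View pics/w7.png

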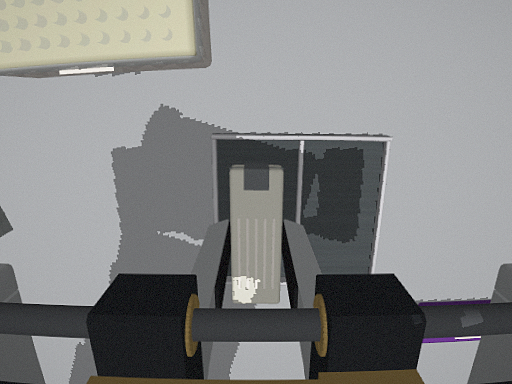

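The mailer at (257,235) is centred between the outer rib (215) and the divider (300). I'm lowering it.

Call:
jog_arm --rows '[0,0,-1,0,0,0,1,0,0,-1,0,0,0,1,0,0,-0.6,0,0,0,1,0,0,-0.2,0,0,0,1,0,0,-0.1,0,0,0,1,0,0,-0.1,0,0,0,1,0,0,-0.1,0,0,0,1,0,0,0,0,0,0,1,0,0,0,0,0,0,1]'

```text
clock: 24.3
eef_pos: [606.5, -280.4, 19.7]
eef_rot: [3.141, -0.0, -0.176]
wrist_force: [1.1, 0.1, 0.0]
finger_gap: 29.8
finger_force: 12.0
```

Call:
jog_arm --rows '[0,0,-0.05,0,0,0,1,0,0,-0.05,0,0,0,1,0,0,0,0,0,0,1,0,0,0,0,0,0,1]'

```text
clock: 24.63
eef_pos: [606.5, -280.4, 19.1]
eef_rot: [3.141, -0.001, -0.176]
wrist_force: [-3.0, 1.3, 4.6]
finger_gap: 29.8
finger_force: 12.0
```

Call:
jog_arm --rows '[0,0,0,0,0,0,0.8,0,0,0,0,0,0,0.6,0,0,0,0,0,0,0.5,0,0,0,0,0,0,0.5,0,0,0,0,0,0,0.5,0,0,1,0,0,0,0.5,0,0,2,0,0,0,0.5,0,0,3,0,0,0,0.5,0,0,3,0,0,0,0.5,0,0,3,0,0,0,0.4,0,0,1,0,0,0,0.4]'

```text
clock: 25.55
eef_pos: [607.7, -280.9, 154.3]
eef_rot: [3.14, -0.007, -0.176]
wrist_force: [0.1, -0.6, 0.4]
finger_gap: 55.4
finger_force: 0.0
```

Call:
jog_arm --rows '[-2,-0.1,0,0,0,-0.07,0.4,-2,-0.1,0,0,0,-0.07,0.4,-2,-0.1,0,0,0,-0.07,0.4,-2,-0.1,0,0,0,-0.07,0.4,-2,-0.1,0,0,0,-0.07,0.4,-2,-0.1,0,0,0,-0.07,0.4,-2,-0.2,0,0,0,-0.07,0.4,-2,-0.2,0,0,0,-0.07,0.4,-2,-0.2,0,0,0,-0.07,0.4,-2,-0.2,0,0,0,-0.07,0.4,-2,-0.1,0,0,0,-0.07,0.4,-2,-0.1,0,0,0,-0.06,0.4,0,0,0,0,0,0,0.4,0,0,0,0,0,0,0.4]'

```text
clock: 26.72
eef_pos: [366.0, -296.5, 148.7]
eef_rot: [-3.141, -0.0, -1.007]
wrist_force: [-0.8, -0.2, 0.1]
finger_gap: 56.3
finger_force: 0.0
```

Run:
```python
from h import *
m,p,X=wrist("w8"); box(X,366,-297,60,9,25)
p,d=manip.camera("top"); X=cloud(manip.camera_model("top"),d); box(X,605,-280,60,13,30); cv2.imwrite("pics/t8.png",cv2.resize(p[100:240,90:400],(800,361),interpolation=cv2.INTER_CUBIC))
```

```text
26.7167 [ 366.  -296.5  148.7] [-3.141 -0.    -1.007] 56.3
centre 366.3 -297.0 size 85.9 30.3 yaw -1.013 n 2614
centre 603.6 -280.3 size 108.2 56.0 yaw -0.252 n 266
```

View pics/w8.png

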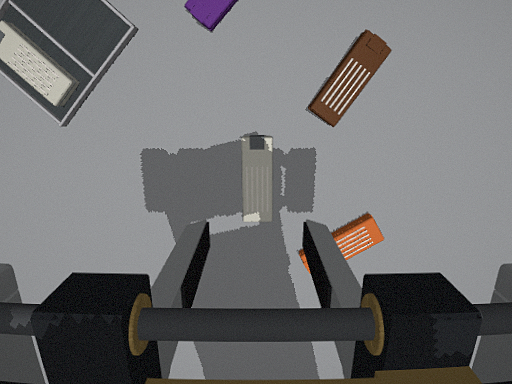

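Mailer_a lies in its bay at (33,65). Ivory mailer_b is under the gripper at (256,178), and brown and orange are clear of the fingers. I'm descending and gripping.

Call:
jog_arm --rows '[0,0,-2,0,0,0,0.4,0,0,-2.5,0,0,0,0.4,0,0,-2.5,0,0,0,0.4,0,0,-2.5,0,0,0,0.4,0,0,-1.5,0,0,0,0.4,0,0,-1,0,0,0,0.4,0,0,-0.8,0,0,0,0.4,0,0,-0.45,0,0,0,0.4,0,0,0,0,0,0,0.5,0,0,0,0,0,0,0.6,0,0,0,0,0,0,0.8,0,0,0,0,0,0,1,0,0,0,0,0,0,1,0,0,0,0,0,0,1,0,0,0,0,0,0,1,0,0,0,0,0,0,1]'

```text
clock: 28.15
eef_pos: [366.6, -296.6, 16.5]
eef_rot: [-3.141, -0.001, -1.006]
wrist_force: [-1.9, 0.1, 6.5]
finger_gap: 29.6
finger_force: 12.0
```

Call:
jog_arm --rows '[0,0,0.5,0,0,0,1,0,0,2,0,0,0,1,0,0,3,0,0,0,1,0,0,3,0,0,0,1,1,-0.2,1.5,0,0,0.05,1,2,-0.4,0,0,0,0.07,1,2,-0.4,0,0,0,0.07,1,2,-0.4,0,0,0,0.07,1,2,-0.4,0,0,0,0.07,1,2,-0.4,0,0,0,0.07,1,2,-0.4,0,0,0,0.07,1,2,-0.4,0,0,0,0.07,1,2,-0.4,0,0,0,0.07,1,2,-0.4,0,0,0,0.07,1,2,-0.4,0,0,0,0.07,1,1.9,0,0,0,0,0.08,1,0,0,0,0,0,0,1,0,0,0,0,0,0,1,0,0,0,0,0,0,1]'

```text
clock: 29.73
eef_pos: [594.7, -338.2, 115.8]
eef_rot: [-3.141, 0.001, -0.178]
wrist_force: [0.0, 0.3, -0.3]
finger_gap: 30.0
finger_force: 12.0
```

Lower to just above the floor.

Call:
jog_arm --rows '[0.1,0,-1.5,0,0,0,1,0,0,-2,0,0,0,1,0,0,-2,0,0,0,1,0,0,-2,0,0,0,1,0,0,-1,0,0,0,1,0,0,-0.5,0,0,0,1,0,0,-0.2,0,0,0,1,0,0,-0.1,0,0,0,1,0,0,-0.1,0,0,0,1,0,0,-0.1,0,0,0,1,0,0,-0.05,0,0,0,1,0,0,0,0,0,0,1,0,0,0,0,0,0,1]'

```text
clock: 30.82
eef_pos: [596.5, -338.3, 20.7]
eef_rot: [3.141, -0.0, -0.176]
wrist_force: [0.3, -0.5, -1.6]
finger_gap: 29.8
finger_force: 12.0
```

Call:
jog_arm --rows '[0,0,-0.05,0,0,0,1,0,0,-0.05,0,0,0,1,0,0,-0.05,0,0,0,1,0,0,0,0,0,0,1,0,0,0,0,0,0,1]'

```text
clock: 31.23
eef_pos: [596.5, -338.4, 19.6]
eef_rot: [3.141, -0.0, -0.176]
wrist_force: [-3.2, 2.4, 5.7]
finger_gap: 30.0
finger_force: 12.0
```

Call:
jog_arm --rows '[0,0,0,0,0,0,0.8,0,0,0,0,0,0,0.6,0,0,0,0,0,0,0.5,0,0,0,0,0,0,0.5,0,0,0,0,0,0,0.5,0,0,1,0,0,0,0.5,0,0,2,0,0,0,0.5,0,0,3,0,0,0,0.5,0,0,3,0,0,0,0.5,0,0,4,0,0,0,0.3,0,0,2,0,0,0,0.1,-0.7,2,0,0,0,0,0.1,-0.7,2,0,0,0,0,0.1,-0.7,2,0,0,0,0,0.1,-0.7,2,0,0,0,0,0.1,-0.7,2,0,0,0,0,0.1,-0.7,2,0,0,0,0,0.1]'

```text
clock: 32.65
eef_pos: [553.9, -217.4, 169.8]
eef_rot: [3.141, -0.001, -0.176]
wrist_force: [0.0, 0.3, -0.6]
finger_gap: 84.7
finger_force: 0.0
```

Call:
jog_arm --rows '[-0.7,2.2,0,0,0,0.02,0.1,-0.7,2.2,0,0,0,0.02,0.1,-0.7,2.2,0,0,0,0.02,0.1,-0.7,2.2,0,0,0,0.02,0.1,-0.7,2.2,0,0,0,0.02,0.1,-0.7,2.2,0,0,0,0.02,0.1,-0.7,2.2,0,0,0,0.02,0.1,-0.7,2.2,0,0,0,0.02,0.1,-0.7,2.2,0,0,0,0.02,0.1,-0.7,2.2,0,0,0,0.02,0.1,-0.7,2.2,0,0,0,0.02,0.1,-0.7,2.2,0,0,0,0.02,0.1,-0.7,2.2,0,0,0,0.02,0.1,-0.7,2.2,0,0,0,0.02,0.1,-0.7,2.2,0,0,0,0.02,0.1,-0.7,2.2,0,0,0,0.02,0.1,-0.7,1,0,0,0,0.01,0.1,0,0,0,0,0,0,0.1,0,0,0,0,0,0,0.1]'

```text
clock: 34.23
eef_pos: [435.4, 143.6, 169.4]
eef_rot: [3.141, -0.001, 0.154]
wrist_force: [0.2, 0.2, -0.6]
finger_gap: 84.2
finger_force: 0.0
```

Run:
```python
from h import *
m,p,X=wrist("w9"); box(X,435,150,40,8,25); k=(X[...,2]>8)&(X[...,2]<25)&(np.hypot(X[...,0]-435,X[...,1]-150)<45)
print(cv2.minEnclosingCircle(X[k][:,:2].astype(np.float32)))
box(X,667,2,120,28,45)
```

```text
34.2333 [435.4 143.6 169.4] [ 3.141e+00 -1.000e-03  1.540e-01] 84.2
centre 436.5 151.4 size 57.6 57.5 yaw -0.765 n 2407
((436.2164611816406, 151.49838256835938), 29.163249969482422)
centre 608.7 7.8 size 148.9 17.9 yaw -1.507 n 1093
```

View pics/w9.png

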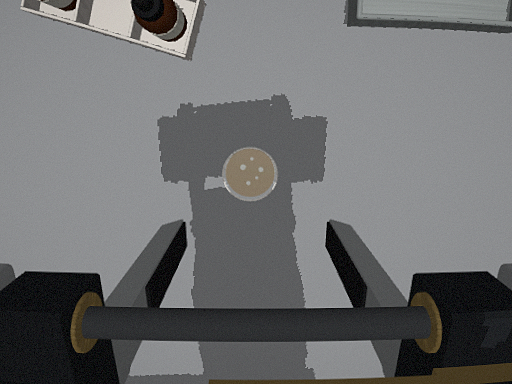

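The dish is at (250,174), and bottle_a stands in its cell at (160,15). I'm descending on the dish.

Call:
jog_arm --rows '[0.1,0.75,-2,0,0,0,0.1,0,0,-2.5,0,0,0,0.1,0,0,-2.5,0,0,0,0.1,0,0,-2.5,0,0,0,0.1,0,0,-2,0,0,0,0.1,0,0,-2,0,0,0,0.1,0,0,-1,0,0,0,0.1,0,0,-0.8,0,0,0,0.1,0,0,-0.45,0,0,0,0.1,0,0,0,0,0,0,0.2,0,0,0,0,0,0,0.3,0,0,0,0,0,0,0.5,0,0,0,0,0,0,1,0,0,0,0,0,0,1,0,0,0,0,0,0,1,0,0,0,0,0,0,1,0,0,0,0,0,0,1]'

```text
clock: 35.7
eef_pos: [436.7, 151.3, 12.0]
eef_rot: [-3.142, -0.001, 0.154]
wrist_force: [-0.8, -1.1, 6.6]
finger_gap: 57.6
finger_force: 12.0
```

Call:
jog_arm --rows '[0,0,0.5,0,0,0,1,0,0,2,0,0,0,1,0,0,3,0,0,0,1,0,0,3,0,0,0,1,1,-0.6,1.5,0,0,0,1,2,-1.3,0,0,0,0,1,2,-1.3,0,0,0,0,1,2,-1.3,0,0,0,0,1,2,-1.3,0,0,0,0,1,2,-1.3,0,0,0,0,1,2,-1.3,0,0,0,0,1,2,-1.3,0,0,0,0,1,2,-1.3,0,0,0,0,1,2,-1.3,0,0,0,0,1,2,-1.3,0,0,0,0,1,2,-1.3,0,0,0,0,1,0,0,0,0,0,0,1,0,0,0,0,0,0,1]'

```text
clock: 37.2
eef_pos: [666.4, 1.7, 111.0]
eef_rot: [-3.141, 0.001, 0.153]
wrist_force: [-0.1, 0.5, 0.5]
finger_gap: 57.5
finger_force: 12.0
```

Run:
```python
from h import *
m,p,X=wrist("w10")
```

```text
37.2 [666.4   1.7 111. ] [-3.141e+00  1.000e-03  1.530e-01] 57.5
```

View pics/w10.png

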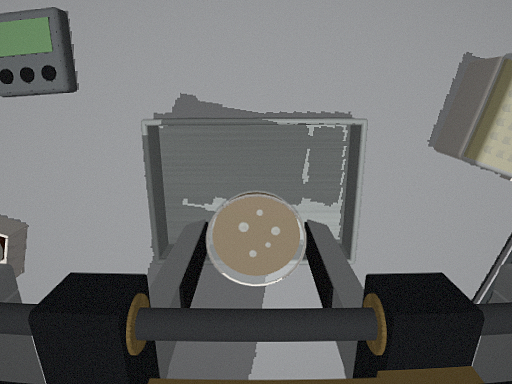

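The dish is held level at (256,238), centred over the pan, whose side walls are at columns 150 and 357.

Call:
jog_arm --rows '[0,0,-1.5,0,0,0,1,0,0,-2,0,0,0,1,0,0,-2,0,0,0,1,0,0,-1.5,0,0,0,1,0,0,-1,0,0,0,1,0,0,-0.8,0,0,0,1,0,0,-0.4,0,0,0,1,0,0,-0.1,0,0,0,1,0,0,-0.1,0,0,0,1,0,0,-0.1,0,0,0,1,0,0,-0.05,0,0,0,1,0,0,0,0,0,0,1,0,0,0,0,0,0,1]'

```text
clock: 38.33
eef_pos: [666.5, 2.2, 16.2]
eef_rot: [3.142, -0.0, 0.154]
wrist_force: [-0.1, -0.8, -0.5]
finger_gap: 57.7
finger_force: 12.0
```

Call:
jog_arm --rows '[0,0,-0.1,0,0,0,1,0,0,-0.05,0,0,0,1,0,0,-0.05,0,0,0,1,0,0,-0.05,0,0,0,1,0,0,0,0,0,0,1,0,0,0,0,0,0,1]'

```text
clock: 38.83
eef_pos: [666.4, 2.2, 14.1]
eef_rot: [3.142, -0.0, 0.154]
wrist_force: [-2.7, 0.2, 6.7]
finger_gap: 57.9
finger_force: 12.0
```

Call:
jog_arm --rows '[0,0,0,0,0,0,0.35,0,0,0,0,0,0,0.3,0,0,0,0,0,0,0.2,0,0,0,0,0,0,0.2,0,0,0,0,0,0,0.2,0,0,1,0,0,0,0.2,0,0,2,0,0,0,0.2,0,0,3,0,0,0,0.2,0,0,3,0,0,0,0.2,0,0,3,0,0,0,0.2,-1,0,2,0,0,0,0.2,-2,0,2,0,0,0,0.2,-2,0,2,0,0,0,0.2,-2,0,2,0,0,0,0.2,-2,0,2,0,0,0,0.2,-2,0,0,0,0,0,0.2,-2,0,0,0,0,0,0.2,-2,0,0,0,0,0,0.2,-2,0,0,0,0,0,0.2,0,0,0,0,0,0,0.2]'

```text
clock: 40.5
eef_pos: [494.2, 2.3, 234.6]
eef_rot: [3.141, -0.001, 0.154]
wrist_force: [-0.1, -0.1, 0.7]
finger_gap: 75.3
finger_force: 0.0
```

Run:
```python
from h import *
p,d=manip.camera("scene"); cv2.imwrite("pics/fs.png",cv2.resize(p,(800,600),interpolation=cv2.INTER_CUBIC))
p,d=manip.camera("top"); cv2.imwrite("pics/ft.png",cv2.resize(p[80:240,100:400],(800,427),interpolation=cv2.INTER_CUBIC))
```

```text
(no output)
```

View pics/fs.png

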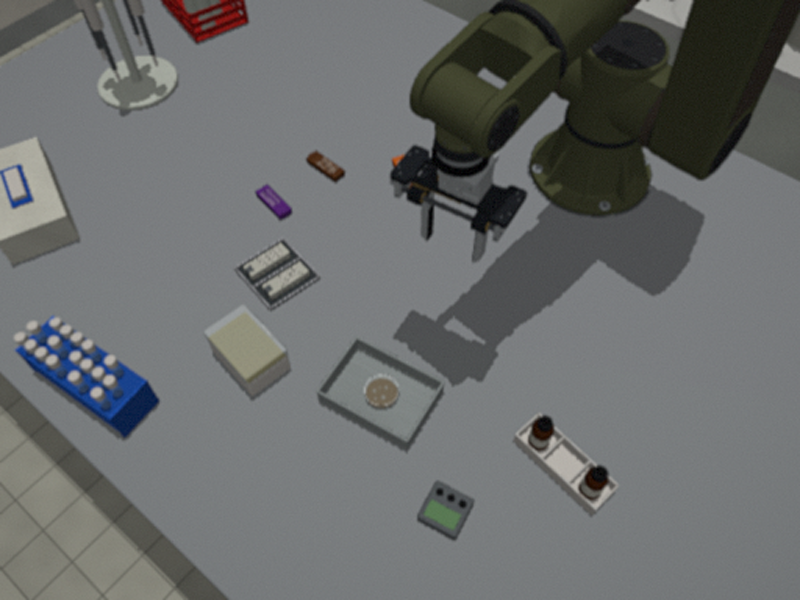

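View pics/ft.png

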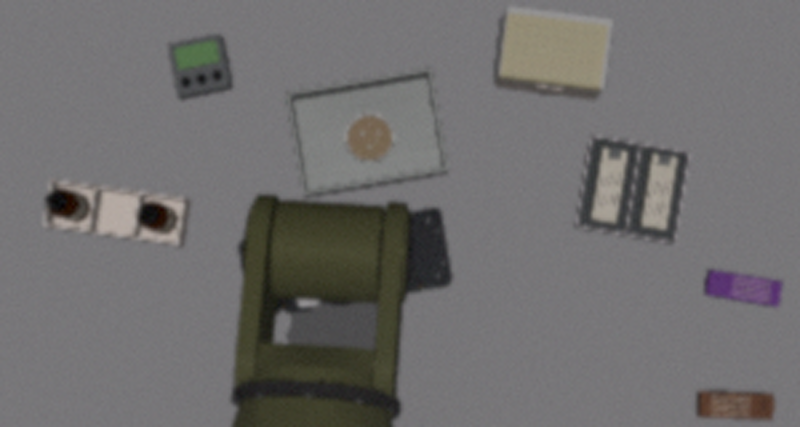

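The scene view shows both bottles upright in the rack at (542,432) and (594,482). The mailers are flat in the two bays at (268,262) and (285,280), and the dish is in the pan at (381,391). The timer, tip box and decoys are untouched, so I'm handing in.

```bash
python3 -c "
from cell import manip
print(manip.sign_off())"
```

```text
the job is handed in; nothing more can be done
None
```

All five things are put away and the job is handed in at about 41 s: both bottles upright in the rack's two end cells, a mailer flat in each tray bay, and the dish lid up in the pan, with the tip box, timer and look-alikes left alone.

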